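Hang the sinker on the balance hook through the open draft shield

ROBOT

A 6-joint arm with a two-finger parallel gripper is mounted at the origin on a cart in front of the work surface, level with it; the furniture and walls round the work are solid. World frame = base frame: x ahead of the robot, y to its left, z up, the work surface at z = 0. Lengths are in m, angles in rad, forces in N, time in s.
With the tool pointing down it reaches from about 0.35 to 0.975 m from the base axis. Payload 4.9 kg.
Tool frame: the origin (TCP) lies between the finger pads; the fingertips stand 19 mm ahead of it and the grasp point (between the pads) is the TCP; z points along the fingers, y is the line along which they close (so a half turn about z gives the same grasp; the last joint's range is limited). The gripper opens to 85 mm and grips with 20 to 120 N. Pads are 22 mm wide; open, the fingers measure 114 mm over their backs; the gripper's body (76 mm by 85 mm) begins 54 mm behind the grasp point. The pads swing forward as they close: fully open they stand 13 mm farther back than shut.
Start: joints at [1.134, 0.053, 1.613, -0, 1.476, -0.119], TCP at [0.195, 0.594, 0.25] pointing down, gripper open.
Joint ranges: [-3.01, 3.01], [-1.01, 2.22], [0.06, 2.58], [-1.02, 4.17], [0.09, 2.62], [-3.14, 3.14]. Speed limits (rad/s): [2.57, 2.57, 3.14, 3.14, 3.14, 3.14].

INTERFACE

Orientations are given as a rotation vector (axis times angle).
In Python, from station import ctrl gives the robot as it stands. The module is installed in compiled form; this text tells all that it offers.
- The arm moves only by the tool servo_tool, never from a script. Its argument "increments" is a list that holds one entry, the list of rows, each a list of 5 numbers: the finger opening in cm, from 0 to 8.54, then the shift along the tool's x, y, z in cm, then the turn about the tool's z in degrees. A call has 1 to 5 rows; each row is the pose to reach, as a shift and turn from the pose commanded when the call began, along the tool's axes at that moment; what a row does not reach only later rows make up. A row lasts 1/10 s, in which the tool goes at most 50 mm and 8.59 degrees, less where a joint would pass 70% of its speed; a pose out of reach is approached as far as the arm can. A call with a gripper value outside its range is refused whole. The fingers move at their own pace and stop on an object; "newtons" is the grip in N (left out, the last holds). Time passes only in rows, so rows that repeat a pose let the fingers close. It gives the time, the measured TCP pose, the force, the opening and the grip force at its end, in the units of the state.
- ctrl.get_obs(): the state, without advancing time (a new reading comes with each control period).
- ctrl.get_image(name): name is "side" or "top"; returns a dict with "img" (400x640x3 uint8, red, green, blue), "fx", "fy", "cx", "cy" (pixels), "k1" (the pictures are not rectified: a ray, as slopes to the right and down, at radius r is drawn at 1 + k1 r^2 times it, then the intrinsics apply), "rvec" (rotation vector, rad) and "tvec" (3), from world to camera coordinates, as OpenCV has them. Camera axes: x right, y down, z forward; pixel columns grow to the right and rows downward; lengths in m; the calibration is good to about 2 mm. A picture is of the moment at which its call begins. There is no depth.
- ctrl.finish_job(): hands the job in; it is judged then, once.
The state is a dict: "t": time; "q": joint angles; "dq": joint speeds; "effort": joint torques, N m; "tool_pos": TCP position; "tool_rot": TCP orientation; "contact_force": force on the tool from outside, world axes, zero at the start; "wrist_torque": the same for the moment, N m; "opening": finger opening in m; "grip_force": force on a finger pad.
Only numpy, scipy, OpenCV 4.12 (cv2) and the standard library are available. Lean on these libraries where they do the work, as an engineer would, in place of code of your own. Each camera call takes 0.05 s, during which the arm holds its last target. There are 200 camera calls.

TASK

Get the steel sinker ready for weighing: bring it in through the open top of the balance's draft shield without touching the glass walls or their frame, put its eye over the hook arm inside and feel along the arm until the eye drops into the notch, gently, because the weigh cell must not be overloaded. Let the sinker hang freely there, then slide the top glass fully shut, leaving the other things on the bench alone.

Things in the scene. Friction and masses are not known exactly. Their poses are not given: they have to be found in the camera images.
- sinker: Polished steel sinker, 0.12 to 0.19 kg, 106 mm tall, standing upright on the bench; origin at the centre of its underside, z up through it. From below: a round bob 28 mm in diameter up to z = 32 mm, a thin neck, an upright oval eye, a flat grip tab on top. A half turn about z makes no difference.
- sinker_eye (a point): Centre of the sinker's eye, at z = 54.5 mm on the sinker's axis, axes as the sinker. The eye is bent from 4 mm round wire; its hole is 18 mm wide in y and runs from z = 40 to 69 mm; one looks through it along x, so the eye slides along a bar that lies in x.
- sinker_tab (a point): Top centre of the sinker's grip tab, at z = 106 mm, axes as the sinker. The tab is 20 mm wide in x, 14 mm thick in y and reaches down to z = 80 mm; below it a neck of 4 x 6 mm joins it to the eye (27 mm wide in y, top at z = 73 mm). Pinch the tab across y.
- balance: White analytical balance, 176 mm wide; origin on the bench, mid-width, 114 mm behind the front edge of the top opening; x to its rear, z up. Panel in front (from x = -178 mm), chamber floor at z = 47 mm, column behind the chamber (x 56 to 215 mm, top z = 172 mm). An eye hanging in the notch puts the sinker's underside 53 to 55 mm above the bench, on the arm's straight edge 60 to 62 mm.
- notch_middle (a point): Point of the balance at [0, 0, 132] mm, balance axes: middle of the range in which the notch of the hook arm may lie. The arm is set by hand for each kit and not measured: the notch is up to 17 mm before or behind this point in x. It is a slot in the arm's top edge, 6 mm wide at the top, 5 mm at its floor, 7 mm deep, so it takes the eye's wire with little play.
- hook_root (a point): Where the steel hook arm comes out of the column, [56, 0, 132] mm on the balance. It reaches forward (-x) in the plane y = 0; 6 mm wide, 11 mm high, straight top edge at z = 132 mm when unloaded. Its front end turns up to z = 139 mm: this tip lies 45 to 51 mm in front of the notch. It sinks when pressed (see load_cell).
- draft_shield: Draft shield, same origin and axes as the balance: glass walls and an aluminium frame 8 to 11 mm wide, top at z = 172 mm, round the top opening, which is free from x = -114 to +50 mm and y = -55 to +55 mm. Touching it with more than 1 N is a failure: open the fingers only part way inside.
- load_cell (a joint): How far the hook arm has sunk on its spring, in m: 0 unloaded, 0.8 N per mm straight down, about 0.0019 with the sinker hanging from it; overloaded (a failure) above 0.0075, which is 6 N. A sideways push of the sinker on the arm of more than 10 N is a failure too.
- top_glass (a joint): Opening of the glass that covers the top of the shield, in m: 0 fully shut, 0.17 pushed back as far as it goes (to the balance's +x). It slides on the balance with about 1.2 N friction and stays where it is left.
- glass_grip (a point): Top centre of the black upright grip on the front edge of the top glass: 12 mm thick in x, 48 mm in y, standing 23 mm above the glass (its top at z = 200 mm, the glass at z = 177 mm). Moves with the glass; push it forward (balance -x) from behind, or pinch it. When the glass is shut it lies at x = -110 mm in the balance's frame.
- beaker: White plastic beaker, 108 mm in diameter, 134 mm tall, bystander; origin under its centre.
- vial: Small clear vial with a white cap, 23 mm in diameter, 54 mm tall, bystander; origin under its centre.
- forceps: Steel forceps, 146 mm long, 5 mm high, lying on the bench, bystander; origin under the middle.
- timer: White lab timer, 58 x 66 x 16 mm, bystander; origin under its centre.
- marker: Black marker pen, 138 mm long, 16 mm high, lying on the bench, bystander; origin under the middle.
- reagent_1: Brown bottle with a blue cap, 60 mm in diameter, 116 mm tall, bystander; origin under its centre.

How it is judged:
On the way:
1. the sinker hangs in the notch of the hook arm, let go (z of sinker in the frame of balance between 0.051 and 0.058 m and value of joint load_cell above 0.0007 m and angle between sinker's own z axis and vertical below 0.15 rad and contact force between sinker and the fingers below 0.05 N and contact force between sinker and draft_shield below 0.05 N and linear speed of sinker below 0.05 m/s), for 0.2 s.
At the end, for the whole second after the job is handed in: The sinker hangs freely and at rest with its eye down in the notch (underside 51 to 58 mm above the bench, the weigh cell carrying its weight, upright to 0.15 rad), the fingers off it, and the top glass is shut to within 4 mm (all of step 1 and value of joint top_glass below 0.004 m and value of joint load_cell below 0.0045 m and angular speed of sinker below 0.6 rad/s); the robot touches nothing.
It fails at once if the draft shield (glass walls or frame) is touched with more than 1 N (contact force between draft_shield and anything else above 1 N).
It fails at once if the weigh cell is overloaded: the hook arm pressed down by more than 7.5 mm (6 N) (value of joint load_cell above 0.0075 m).
It fails at once if the sinker presses on the hook arm, or on any other part of the balance, with more than 10 N in any direction (contact force between sinker and balance above 10 N).
It fails at once if a bystander (beaker, vial, forceps, timer, marker, brown bottle) is moved more than 30 mm (distance of any of beaker, vial, forceps, timer, marker, reagent_1 from where it was at the start of the episode above 0.03 m).
It also fails if it takes over 72 s, if anything falls off the work surface, if the arm or the gripper's body presses on something with over 40 N, if the wrist force passes 120 N, or if a joint passes its speed limit or range.

## Working session

There is one attempt and no reset: what is moved stays moved. The work goes in short steps, Python scripts to look and compute and a tool call to move; the robot and the scene stay as the last step left them, time stands still between calls to the robot, and variables do not carry over. Pictures are saved under pics/ and viewed, at most 10 in all, crops included, and the job is handed in when it is done.

Besides the shell and the picture viewer there is one more tool, called after "Request:" by a JSON object that holds its "api" and its "payload". servo_tool: Moves the arm, as the interface text tells. Its arguments: {"type":"object","properties":{"increments":{"type":"array"},"newtons":{"type":"number"}},"required":["increments"]}

```bash
mkdir -p pics; cat > h.py <<'E'
import numpy as np, cv2
from station import ctrl
def grab(name, fn=None):
    d=ctrl.get_image(name)
    if fn: cv2.imwrite('pics/'+fn, d['img'][:,:,::-1])
    return d
def ray(d,u,v):
    x,y=(u-d['cx'])/d['fx'],(v-d['cy'])/d['fy']
    rd=np.hypot(x,y); r=rd
    for _ in range(30): r=rd/(1+d['k1']*r*r)
    s=r/rd if rd>0 else 1
    R=cv2.Rodrigues(np.array(d['rvec'],float))[0]; t=np.array(d['tvec'],float).ravel()
    return -R.T@t, R.T@np.array([x*s,y*s,1.])
def onz(d,u,v,z):
    o,w=ray(d,u,v); return o+w*(z-o[2])/w[2]
def two(d1,p1,d2,p2):
    o1,w1=ray(d1,*p1);o2,w2=ray(d2,*p2)
    a=np.linalg.lstsq(np.c_[w1,-w2],o2-o1,rcond=None)[0]
    A=o1+a[0]*w1;B=o2+a[1]*w2
    return (A+B)/2,np.linalg.norm(A-B)
def proj(d,p):
    R=cv2.Rodrigues(np.array(d['rvec'],float))[0]; c=R@np.array(p)+np.array(d['tvec'],float).ravel()
    x,y=c[0]/c[2],c[1]/c[2]; f=1+d['k1']*(x*x+y*y)
    return d['fx']*x*f+d['cx'],d['fy']*y*f+d['cy']
E
python3 - <<'E'
from h import *
for n in('top','side'):
    d=grab(n,n+'0.png'); o,w=ray(d,320,200); print(n,d['fx'],d['k1'],o,w)
print(ctrl.get_obs())
E
```

```text
top 390.33828396915084 -0.0662273371885849 [-0.33395787 -0.30486592  1.30728939] [ 0.56514038  0.23487645 -0.79091267]
side 423.9677529404061 -0.006396576153339553 [ 0.08501775 -0.52070032  1.19919211] [ 0.3532544   0.44347434 -0.82415784]
{'t': 0.1, 'q': array([ 1.13400261e+00,  5.32663385e-02,  1.61418018e+00,  3.67932980e-05,
        1.47600458e+00, -1.19010896e-01]), 'dq': array([-0.00010854, -0.00140269, -0.00151518, -0.00066089,  0.00310039,
       -0.0010298 ]), 'effort': array([-2.71540239e-04, -3.94905531e+01, -3.71363139e+01, -1.46909210e-04,
        4.01093755e-03, -1.51775527e-05]), 'tool_pos': array([0.19505578, 0.59321626, 0.24918709]), 'tool_rot': array([-4.96993360e-01, -3.10147864e+00,  2.79096707e-03]), 'contact_force': array([ 0.5628705 ,  0.37676273, -0.51855532]), 'wrist_torque': array([ 0.04863979, -0.01606135, -0.00289899]), 'grip_force': 0.0, 'opening': 0.08555532857715226}
```

View pics/top0.png

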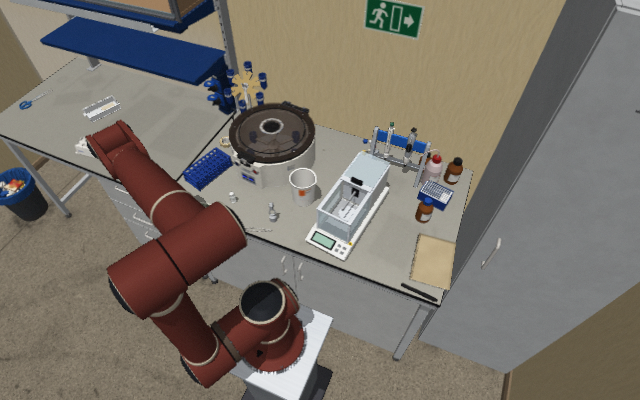

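View pics/side0.png

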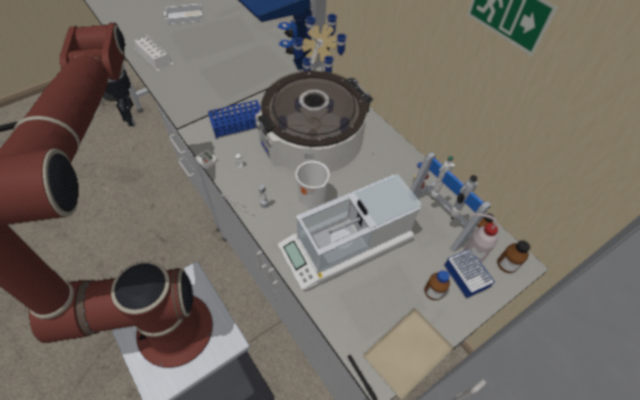

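Top view: the balance is at about (350,205), its panel at (330,242). The sinker is near (272,212), the beaker at (303,187) and the vial at (232,197). Side view: the sinker is at (264,197) and the balance at (355,225). I'll enlarge both.

```bash
python3 - <<'E'
from h import *
a=cv2.imread('pics/top0.png')[145:265,255:400]; b=cv2.imread('pics/side0.png')[165:290,250:425]
a=cv2.resize(a,None,fx=5.0,fy=5.0,interpolation=cv2.INTER_CUBIC); b=cv2.resize(b,None,fx=4.5,fy=4.5,interpolation=cv2.INTER_CUBIC)
cv2.imwrite('pics/topc.png',a); cv2.imwrite('pics/sidec.png',b)
E
```

```text
(no output)
```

View pics/topc.png

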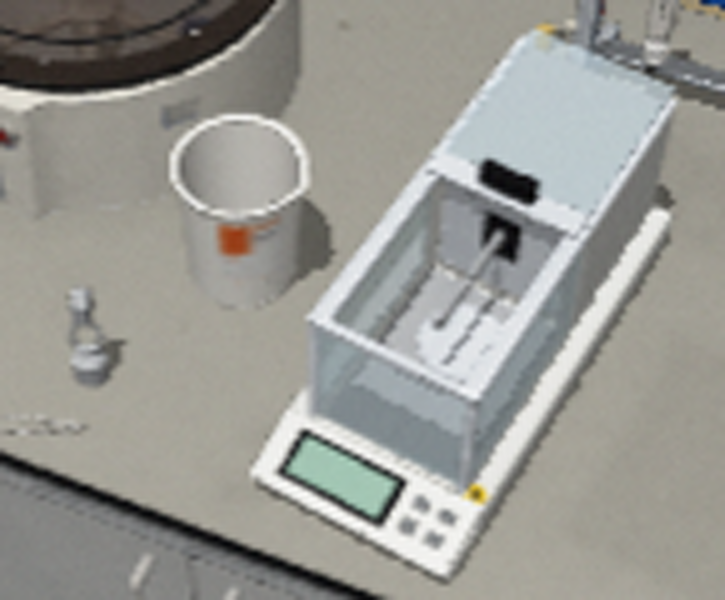

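View pics/sidec.png

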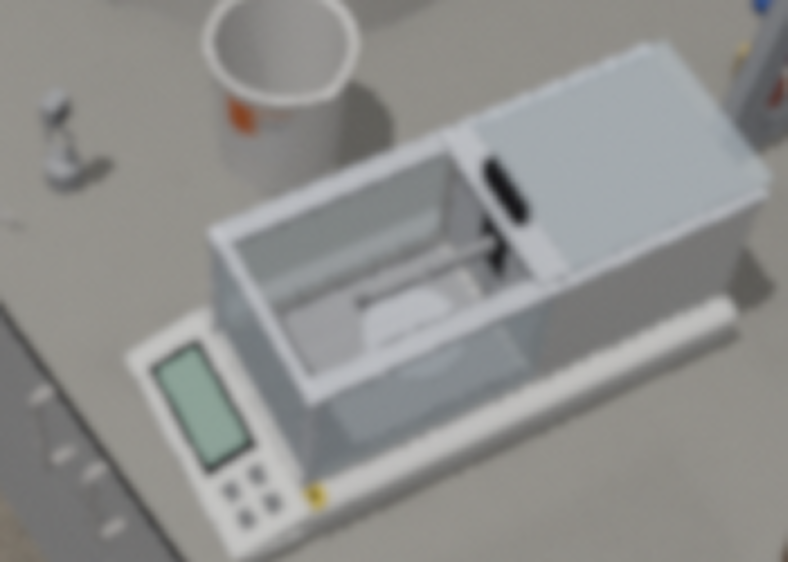

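The crops show the shield frame, the hook arm (tip at top crop (438,323), side crop (362,302)) and the grip. The sinker stands at the left, tab at top crop (80,298), side crop (55,104). Next I'll triangulate.

```bash
python3 - <<'E'
from h import *
T=grab('top');S=grab('side')
t=lambda x,y:(255+(x+.5)/5-.5,145+(y+.5)/5-.5)
s=lambda x,y:(250+(x+.5)/4.5-.5,165+(y+.5)/4.5-.5)
P={}
for n,a,b in [('FLout',(312,318),(213,233)),('FRout',(478,398),(311,397)),('FLin',(338,321),(237,241)),('FRin',(468,383),(317,372)),('tip',(438,323),(362,302)),('root',(497,238),(492,243)),
 ('griptop',(513,172),(507,183)),('tab',(79,294),(55,100)),('bob',(91,364),(62,170)),('rim',(239,166),(282,43)),('RearR',(676,92),(768,178)),('RearL',(525,32),(655,42)),('panelL',(252,472),(128,357)),('panelR',(447,578),(238,555))]:
    p,e=two(T,t(*a),S,s(*b)); print(n,(p*1000).round(1),round(e*1000,1))
    for z in (.106,.132,.172,.2):
        if (n,z) in [('tab',.106),('tip',.139),('FLout',.172),('FRout',.172),('FLin',.172),('FRin',.172),('root',.132),('griptop',.2)]: print('   z',(onz(T,*t(*a),z)*1000).round(1),(onz(S,*s(*b),z)*1000).round(1))
# balance grey/dark masks: grip
for d,nm,win in((T,'top',(340,165,375,195)),(S,'side',(350,190,375,225))):
    g=d['img'].max(2); x0,y0,x1,y1=win
    m=(g[y0:y1,x0:x1]<50).astype(np.uint8); n,l,st,c=cv2.connectedComponentsWithStats(m); print(nm,[(st[i,4],c[i]+[x0,y0]) for i in range(1,n) if st[i,4]>5])
E
```

```text
FLout [440.4  27.5 167. ] 3.3
   z [438.4  27.5 172. ] [437.6  23.3 172. ]
FRout [ 420.6 -107.2  172.3] 0.2
   z [ 420.8 -107.2  172. ] [ 420.8 -107.   172. ]
FLin [448.   11.5 166.6] 2.0
   z [443.5   9.2 172. ] [446.8   9.7 172. ]
FRin [434.7 -94.2 166.5] 2.6
   z [429.9 -96.3 172. ] [433.7 -95.3 172. ]
tip [506.7 -47.4 119.7] 2.3
root [608.1 -58.  113. ] 0.9
   z [593.5 -61.6 132. ] [598.6 -66.5 132. ]
griptop [600.9 -66.3 203. ] 2.1
   z [604.4 -64.8 200. ] [601.7 -65.9 200. ]
tab [434.5 221.5  99.3] 5.7
   z [432.6 221.1 106. ] [430.5 214.  106. ]
bob [430.4 217.9  15. ] 2.4
rim [584.6 153.9 125.4] 2.6
RearR [ 753.6 -150.1  179.4] 1.6
RearL [777.  -16.8 168. ] 3.1
panelL [383.7  52.8  23.5] 4.2
panelR [ 361.9 -114.7   20.1] 3.9
top [(np.int32(49), array([356.28571429, 180.83673469])), (np.int32(29), array([355.17241379, 190.86206897]))]
side [(np.int32(30), array([362. , 207.5])), (np.int32(6), array([360.16666667, 221.5       ]))]
```

```bash
python3 - <<'E'
from h import *
a=cv2.imread('pics/top0.png')[197:227,255:287]; b=cv2.imread('pics/side0.png')[180:212,248:280]
f=lambda i:cv2.resize(i,(390,390),interpolation=cv2.INTER_CUBIC)
cv2.imwrite('pics/sk.png',np.hstack([f(cv2.copyMakeBorder(a,0,2,0,0,cv2.BORDER_CONSTANT)),f(b)]))
E
```

```text
(no output)
```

View pics/sk.png

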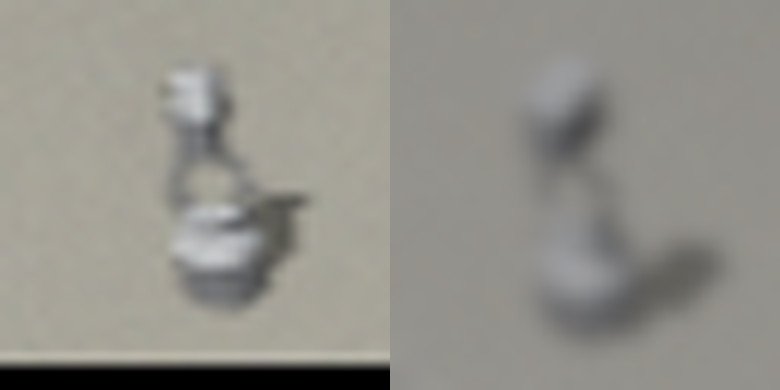

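The sinker's eye is nearly face-on to the top camera (left pane, hole about (210,180)) and foreshortened in the side camera. That puts the sinker's x-axis at about 5° azimuth. Next step is to refine the sinker and hook-tip positions.

```bash
python3 - <<'E'
from h import *
T=grab('top');S=grab('side')
k=390/32
tt=lambda x,y:(255+x/k-.5,197+y/k-.5); ss=lambda x,y:(248+(x-390)/k-.5,180+y/k-.5)
for n,a,b,z in [('tabtop',(196,80),(563,85),.106),('bobmid',(219,250),(585,280),.018),('eyetop',(207,142),(567,152),.071)]:
    p,e=two(T,tt(*a),S,ss(*b)); print(n,(p*1000).round(1),round(e*1000,1),(onz(T,*tt(*a),z)*1000).round(1),(onz(S,*ss(*b),z)*1000).round(1))
t=lambda x,y:(255+(x+.5)/5-.5,145+(y+.5)/5-.5)
s=lambda x,y:(250+(x+.5)/4.5-.5,165+(y+.5)/4.5-.5)
yaw=np.radians(-7.3);R=np.array([[np.cos(yaw),-np.sin(yaw)],[np.sin(yaw),np.cos(yaw)]]);o=np.array([.552,-.0567])
B=lambda p:(R.T@(p[:2]-o)*1000).round(1)
print('tip',B(onz(T,*t(438,323),.137)),B(onz(S,*s(362,302),.137)))
print('root',B(onz(T,*t(497,238),.132)),B(onz(S,*s(492,243),.132)))
print('FLout',B(onz(T,*t(312,318),.172)),B(onz(S,*s(213,233),.172)),'FR',B(onz(T,*t(478,398),.172)),B(onz(S,*s(311,397),.172)))
print('grip',B(onz(T,*t(513,172),.2)),B(onz(S,*s(507,183),.2)))
w=lambda p:o+R@np.array(p)
for b in (-.09,-.05,0): print(b,w((b,0)))
for z,p in((.106,(.4325,.218)),):print(p)
E
```

```text
tabtop [433.3 219.6 104.1] 5.5 [434.4 221.3 106. ] [430.9 215.5 106. ]
bobmid [431.8 219.8  13. ] 4.7 [430.8 219.9  18. ] [428.9 214.4  18. ]
eyetop [430.6 217.5  76.9] 3.6 [435.8 221.6  71. ] [431.2 219.4  71. ]
tip [-57.   -0.7] [-52.5  -6. ]
root [41.7  0.4] [47.5 -3.8]
FLout [-123.3   69.1] [-123.6   64.8] FR [-123.8  -66.8] [-123.8  -66.6]
grip [53.  -1.4] [50.4 -2.8]
-0.09 [ 0.4627295  -0.04526419]
-0.05 [ 0.50240528 -0.05034677]
0 [ 0.552  -0.0567]
(0.4325, 0.218)
```

```bash
cat >> h.py <<'E'
from scipy.spatial.transform import Rotation as Rn
def go(x,y,z,az=None,n=1):
    """tool increments (cm,deg) from measured pose to world target; az = wanted azimuth of tool y, deg"""
    s=ctrl.get_obs(); R=Rn.from_rotvec(s['tool_rot']).as_matrix()
    d=R.T@(np.array([x,y,z])-s['tool_pos'])*100
    a=np.degrees(np.arctan2(R[1,1],R[0,1])); turn=0 if az is None else a-az
    print('t',round(s['t'],2),'pos',(s['tool_pos']*1000).round(1),'az',a.round(1),'tilt',np.degrees(np.arccos(-R[2,2])).round(2),'F',s['contact_force'].round(2),'op',round(s['opening']*1000,1),'inc',d.round(2),'turn',round(turn,1))
E
python3 -c "
from h import *
go(.4325,.219,.19,95)"
```

```text
t 0.3 pos [195.2 593.5 249.9] az 71.8 tilt 0.04 F [0.43 0.46 0.19] op 85.2 inc [-34.24 -28.16   6.01] turn -23.2
```

Request:
{"api": "servo_tool", "payload": {"increments": [[[8.5, -3.4, -2.8, 0, -5], [8.5, -6.8, -5.6, 0, -10], [8.5, -10.2, -8.4, 0, -15], [8.5, -13.6, -11.2, 0, -20], [8.5, -17, -14, 0, -23.2]]], "newtons": 25}}

```text
t: 0.8
tool_pos: [0.3136, 0.4061, 0.2504]
tool_rot: [-0.142, 3.138, 0.0]
contact_force: [0.8, 0.3, 0.8]
opening: 0.0852
grip_force: 0.0
```

```bash
python3 -c "
from h import *
go(.4325,.219,.19,95)"
```

```text
t 0.8 pos [313.6 406.1 250.4] az 95.2 tilt 0.03 F [0.78 0.28 0.79] op 85.2 inc [-10.15 -19.71   6.04] turn 0.2
```

Request:
{"api": "servo_tool", "payload": {"increments": [[[8.5, -2, -4, 0, 0], [8.5, -4, -8, 0, 0], [8.5, -6, -12, 0, 0], [8.5, -8, -16, 2, 0], [8.5, -10.1, -19.7, 4, 0]]]}}

```text
t: 1.3
tool_pos: [0.432, 0.2185, 0.211]
tool_rot: [-0.136, 3.136, 0.001]
contact_force: [0.5, 0.4, -1.8]
opening: 0.0848
grip_force: 0.0
```

Request:
{"api": "servo_tool", "payload": {"increments": [[[8.5, 0, 0, 2, 0], [8.5, 0, 0, 2, 0], [8.5, 0, 0, 2, 0]]]}}

```text
t: 1.6
tool_pos: [0.4305, 0.2202, 0.1904]
tool_rot: [0.137, -3.138, -0.0]
contact_force: [1.6, -0.1, 0.1]
opening: 0.0848
grip_force: 0.0
```

```bash
python3 - <<'E'
from h import *
go(.4325,.219,.1,95)
T=grab('top');S=grab('side')
a=T['img'][165:230,235:305];b=S['img'][145:215,225:300]
f=lambda i:cv2.resize(i,(400,400),interpolation=cv2.INTER_CUBIC)
cv2.imwrite('pics/near.png',np.hstack([f(a),f(b)])[:,:,::-1])
p=ctrl.get_obs()['tool_pos']
for z in (.106,): print(proj(T,(.4325,.219,z)),proj(S,(.4325,.219,z)))
E
```

```text
t 1.6 pos [430.5 220.2 190.4] az 95.0 tilt 0.04 F [ 1.55 -0.14  0.07] op 84.8 inc [-0.19 -0.14  9.04] turn -0.0
(np.float64(270.8759422710193), np.float64(203.60382944111282)) (np.float64(261.5534964360139), np.float64(185.50378632672158))
```

View pics/near.png

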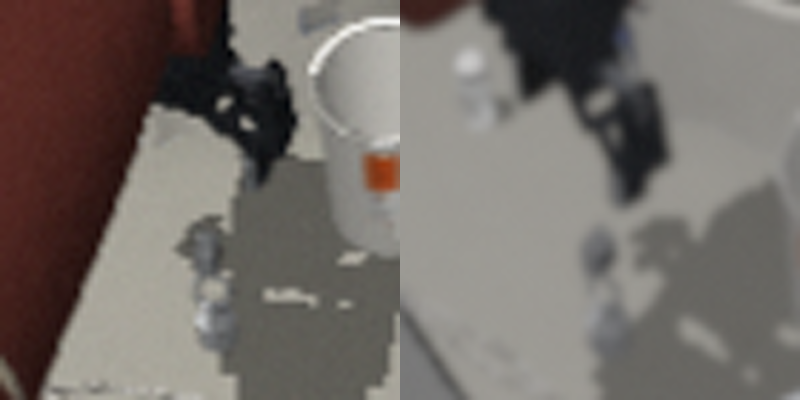

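The sinker's tab is at about (205,240) in the left pane and (597,240) in the right, both where projection puts them. The fingers are above it. I'll check the vial clearance, then descend.

```bash
python3 - <<'E'
from h import *
T=grab('top');S=grab('side')
print(two(T,(232,194.5),S,(238,156)))
go(.4322,.219,.1,95)
E
```

```text
(array([0.4499428 , 0.41650658, 0.04537476]), np.float64(0.002563409927157156))
t 1.8 pos [431.1 221.1 191.8] az 95.1 tilt 0.14 F [0.41 0.09 0.16] op 85.0 inc [-0.07 -0.22  9.18] turn 0.1
```

Request:
{"api": "servo_tool", "payload": {"increments": [[[8.5, 0, -0.1, 3, 0], [8.5, 0, -0.1, 6, 0], [8.5, 0, -0.1, 8, 0], [8.5, 0, -0.1, 9, 0], [6, 0, -0.1, 9, 0]]]}}

```text
t: 2.3
tool_pos: [0.4301, 0.2193, 0.0995]
tool_rot: [0.138, -3.137, 0.001]
contact_force: [-0.0, 0.1, 1.0]
opening: 0.0728
grip_force: 0.0
```

Request:
{"api": "servo_tool", "payload": {"increments": [[[5, 0, 0, 0, 0], [4, 0, 0, 0, 0], [3, 0, 0, 0, 0], [2.4, 0, 0, 0, 0], [1.8, 0, 0, 0, 0]]]}}

```text
t: 2.8
tool_pos: [0.4311, 0.2191, 0.1008]
tool_rot: [-0.137, 3.138, 0.0]
contact_force: [0.2, -0.7, -0.6]
opening: 0.018
grip_force: 0.1
```

Request:
{"api": "servo_tool", "payload": {"increments": [[[1.2, 0, 0, 0, 0], [0.8, 0, 0, 0, 0], [0.8, 0, 0, 0, 0], [0.8, 0, 0, 0, 0]]]}}

```text
t: 3.2
tool_pos: [0.4311, 0.2192, 0.1007]
tool_rot: [-0.137, 3.138, 0.0]
contact_force: [-1.4, -0.0, 3.5]
opening: 0.0135
grip_force: 26.3
```

```bash
python3 -c "
from h import *
go(.4322,.219,.3,82.7);print(ctrl.get_obs()['grip_force'])"
```

```text
t 3.2 pos [431.1 219.2 100.7] az 95.0 tilt 0.03 F [-1.37 -0.03  3.5 ] op 13.5 inc [ -0.12  -0.03 -19.93] turn 12.3
26.25527322292328
```

Request:
{"api": "servo_tool", "payload": {"increments": [[[0.8, 0, 0, -2, 0], [0.8, 0, 0, -5, 0], [0.8, 0, 0, -9, 4], [0.8, 0, 0, -13, 8], [0.8, 0, 0, -17, 12.3]]]}}

```text
t: 3.7
tool_pos: [0.4302, 0.2188, 0.2706]
tool_rot: [-0.205, -3.133, 0.001]
contact_force: [0.4, -0.1, -1.2]
opening: 0.0138
grip_force: 25.6
```

Request:
{"api": "servo_tool", "payload": {"increments": [[[0.8, 0, 0, -3, 0], [0.8, 0, 0, -3, 0], [0.8, 0, 0, -3, 0]]]}}

```text
t: 4.0
tool_pos: [0.4307, 0.219, 0.2995]
tool_rot: [-0.2, -3.135, 0.0]
contact_force: [0.1, 0.2, -1.9]
opening: 0.0137
grip_force: 25.6
```

```bash
python3 - <<'E'
from h import *
go(.4625,-.0452,.3,82.7)
T=grab('top');S=grab('side')
p=ctrl.get_obs()['tool_pos']
out=[]
for d in(T,S):
    u,v=map(int,proj(d,p+[0,0,-.05])); print(proj(d,p-[0,0,.0455]),proj(d,p-[0,0,.0845]),u,v)
    out.append(cv2.resize(d['img'][v-30:v+30,u-30:u+30],(400,400),interpolation=cv2.INTER_CUBIC))
cv2.imwrite('pics/held.png',np.hstack(out)[:,:,::-1])
E
```

```text
t 4.0 pos [430.7 219.  299.5] az 82.7 tilt 0.03 F [ 0.12  0.16 -1.95] op 13.7 inc [ -6.51 -25.81  -0.04] turn -0.0
(np.float64(266.8878539632015), np.float64(179.42919229682494)) (np.float64(267.9408652881007), np.float64(186.41773741485025)) 267 180
(np.float64(256.73440921965977), np.float64(156.15051859339312)) (np.float64(257.92412453729037), np.float64(164.66988114881502)) 256 157
```

View pics/held.png

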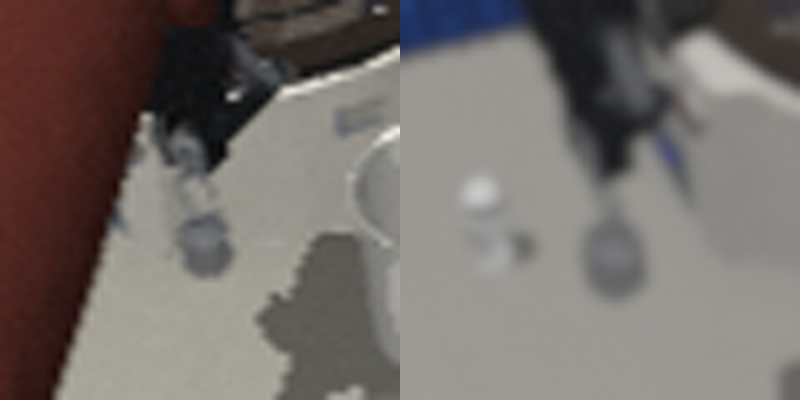

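The bob sits at (206,245) in the left pane and (613,262) in the right, where the TCP predicts. The sinker is held straight, so I'll carry it over the front part of the opening.

Request:
{"api": "servo_tool", "payload": {"increments": [[[0.8, -1.1, -4, 0, 0], [0.8, -2.2, -8.5, 0, 0], [0.8, -3.3, -13, 0, 0], [0.8, -4.4, -17.5, 0, 0], [0.8, -5.5, -21.5, 0, 0]]]}}

```text
t: 4.6
tool_pos: [0.457, -0.003, 0.2975]
tool_rot: [-0.201, -3.131, -0.0]
contact_force: [0.2, 0.5, -1.9]
opening: 0.0136
grip_force: 25.7
```

Request:
{"api": "servo_tool", "payload": {"increments": [[[0.8, -0.6, -2.3, 0, 0], [0.8, -1, -4.3, 0, 0], [0.8, -1, -4.3, 0, 0], [0.8, -1, -4.3, 0, 0]]]}}

```text
t: 5.0
tool_pos: [0.4618, -0.0448, 0.2982]
tool_rot: [-0.201, -3.132, -0.002]
contact_force: [-0.8, -0.2, -1.8]
opening: 0.0135
grip_force: 25.7
```

```bash
python3 - <<'E'
from h import *
go(.4625,-.0452,.1755,82.7)
T=grab('top');S=grab('side')
cv2.imwrite('pics/a.png',np.hstack([cv2.resize(d['img'][v:v+75,u:u+75],(400,400),interpolation=cv2.INTER_CUBIC) for d,u,v in((T,305,160),(S,290,180))])[:,:,::-1])
p=ctrl.get_obs()['tool_pos']
for d,u,v in((T,305,160),(S,290,180)):
    print([(np.subtract(proj(d,p-[0,0,z]),(u,v))*400/75).round() for z in (.0455,.0845)])
E
```

```text
t 5.0 pos [461.8 -44.8 298.2] az 82.6 tilt 0.21 F [-0.76 -0.24 -1.75] op 13.5 inc [-0.11 -0.04 12.27] turn -0.1
[array([181., 190.]), array([178., 227.])]
[array([152., 177.]), array([150., 219.])]
```

View pics/a.png

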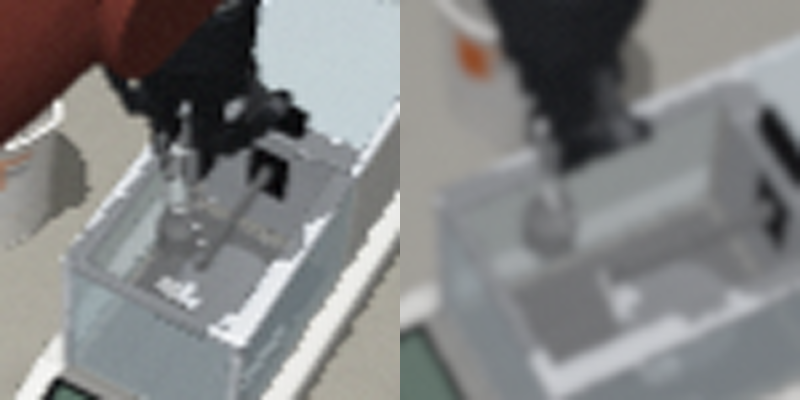

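The sinker is held over the front half of the opening: bob at (183,230) on the left and (552,218) on the right, clear of the frame. The arm tip shows at (203,268). I'll lower it in front of the tip.

Request:
{"api": "servo_tool", "payload": {"increments": [[[0.8, -0.3, 0, 2.5, 0], [0.8, -0.3, 0, 5, 0], [0.8, -0.3, 0, 7, 0], [0.8, -0.3, 0, 9, 0], [0.8, -0.3, 0, 10, 0]]]}}

```text
t: 5.6
tool_pos: [0.4644, -0.0441, 0.1979]
tool_rot: [-0.197, -3.132, -0.001]
contact_force: [0.3, -0.2, -1.5]
opening: 0.0136
grip_force: 25.6
```

Request:
{"api": "servo_tool", "payload": {"increments": [[[0.8, 0, 0, 1, 0], [0.8, 0, 0, 2.2, 0], [0.8, 0, 0, 2.2, 0]]]}}

```text
t: 5.9
tool_pos: [0.4647, -0.045, 0.1767]
tool_rot: [-0.199, -3.133, -0.001]
contact_force: [0.1, -0.0, -1.4]
opening: 0.0131
grip_force: 25.6
```

```bash
python3 - <<'E'
from h import *
go(.5024,-.0503,.1755,82.7)
T=grab('top');S=grab('side')
cv2.imwrite('pics/b.png',np.hstack([cv2.resize(d['img'][v:v+55,u:u+55],(400,400),interpolation=cv2.INTER_CUBIC) for d,u,v in((T,320,175),(S,300,195))])[:,:,::-1])
p=ctrl.get_obs()['tool_pos']
for d,u,v in((T,320,175),(S,300,195)):
    print([(np.subtract(proj(d,p-[0,0,z]),(u,v))*400/55).round() for z in (.0455,.0845)],(np.subtract(proj(d,(.4969,-.0497,.137)),(u,v))*400/55).round())
E
```

```text
t 5.9 pos [464.7 -45.  176.7] az 82.7 tilt 0.16 F [ 0.09 -0.04 -1.42] op 13.1 inc [-3.81 -0.05  0.11] turn 0.0
[array([131., 294.]), array([128., 337.])] [162. 246.]
[array([134., 295.]), array([132., 342.])] [205. 259.]
```

View pics/b.png

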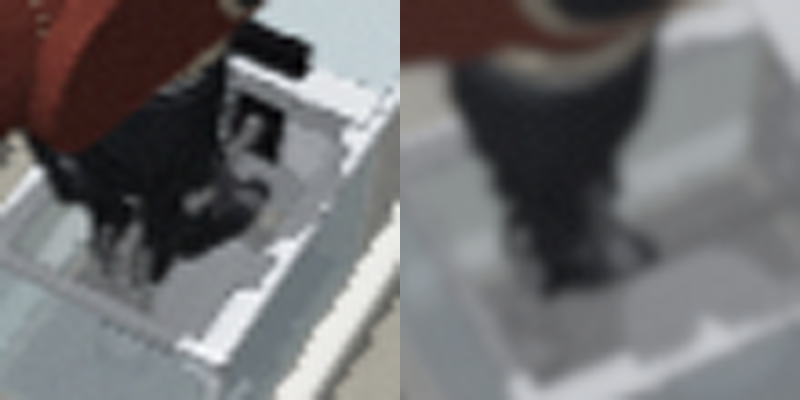

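The fingers and sinker are in the chamber's front part, clear of the walls (left pane about (125,270)). The arm is hidden behind the fingers. I'll now slide slowly towards the rear, checking force.

Request:
{"api": "servo_tool", "payload": {"increments": [[[0.8, -0.6, 0, 0.1, 0], [0.8, -1.2, 0, 0.1, 0], [0.8, -1.6, 0, 0.1, 0], [0.8, -2, 0, 0.1, 0], [0.8, -2.2, 0, 0.1, 0]]]}}

```text
t: 6.5
tool_pos: [0.4879, -0.0484, 0.1775]
tool_rot: [0.2, 3.135, -0.0]
contact_force: [0.7, -0.7, -1.1]
opening: 0.0133
grip_force: 25.7
```

Request:
{"api": "servo_tool", "payload": {"increments": [[[0.8, -0.2, 0, 0, 0], [0.8, -0.4, 0, 0, 0], [0.8, -0.6, 0, 0, 0], [0.8, -0.8, 0, 0, 0], [0.8, -1, 0, 0, 0]]]}}

```text
t: 7.0
tool_pos: [0.4974, -0.0495, 0.1773]
tool_rot: [-0.2, -3.135, 0.0]
contact_force: [0.6, 0.5, -1.9]
opening: 0.0134
grip_force: 25.7
```

Request:
{"api": "servo_tool", "payload": {"increments": [[[0.8, -0.2, 0, 0.1, 0], [0.8, -0.4, 0, 0.1, 0], [0.8, -0.6, 0, 0.1, 0], [0.8, -0.8, 0, 0.1, 0], [0.8, -1, 0, 0.1, 0]]]}}

```text
t: 7.5
tool_pos: [0.5073, -0.0508, 0.1763]
tool_rot: [0.2, 3.135, -0.0]
contact_force: [-0.4, 1.2, -0.9]
opening: 0.0135
grip_force: 25.7
```

Request:
{"api": "servo_tool", "payload": {"increments": [[[0.8, -0.2, 0, 0, 0], [0.8, -0.4, 0, 0, 0], [0.8, -0.6, 0, 0, 0], [0.8, -0.8, 0, 0, 0], [0.8, -1, 0, 0, 0]]]}}

```text
t: 8.0
tool_pos: [0.5173, -0.0521, 0.1763]
tool_rot: [0.2, 3.135, -0.0]
contact_force: [0.2, -0.3, -1.2]
opening: 0.0134
grip_force: 25.7
```

```bash
python3 -c "
from h import *
go(.552,-.0567,.1625,82.7)"
```

```text
t 8.0 pos [517.3 -52.1 176.3] az 82.7 tilt 0.0 F [ 0.17 -0.33 -1.16] op 13.4 inc [-3.5  -0.02  1.38] turn -0.0
```

Request:
{"api": "servo_tool", "payload": {"increments": [[[0.8, -0.4, 0, 0.3, 0], [0.8, -0.8, 0, 0.6, 0], [0.8, -1.1, 0, 0.8, 0], [0.8, -1.1, 0, 1, 0], [0.8, -1.1, 0, 1.2, 0]]], "newtons": 20}}

```text
t: 8.5
tool_pos: [0.528, -0.0534, 0.164]
tool_rot: [-0.2, -3.135, -0.0]
contact_force: [-0.3, 0.7, -1.8]
opening: 0.0135
grip_force: 25.7
```

```bash
cat >> h.py <<'E'
def feel(n=8):
    P=[];F=[]
    for _ in range(n):
        ctrl.get_image('top'); s=ctrl.get_obs(); P.append(s['tool_pos']);F.append(s['contact_force'])
    yaw=np.radians(-7.3);R=np.array([[np.cos(yaw),-np.sin(yaw)],[np.sin(yaw),np.cos(yaw)]])
    p=np.mean(P,0);f=np.mean(F,0)
    print('t',round(s['t'],2),'bal',(R.T@(p[:2]-[.552,-.0567])*1000).round(2),'z',(p[2]*1000).round(2),'Fbal',(R.T@f[:2]).round(2),'Fz',f[2].round(2),'sd',np.std(F,0).round(2),'op',round(s['opening']*1000,1),s['grip_force'].round(1))
E
python3 -c "
from h import *
feel()"
```

```text
Traceback (most recent call last):
  File "h.py", line 38, in feel
    print('t',round(s['t'],2),'bal',(R.T@(p[:2]-[.552,-.0567])*1000).round(2),'z',(p[2]*1000).round(2),'Fbal',(R.T@f[:2]).round(2),'Fz',f[2].round(2),'sd',np.std(F,0).round(2),'op',round(s['opening']*1000,1),s['grip_force'].round(1))
                                                                                                                                                                                                                ^^^^^^^^^^^^^^^^^^^^^
AttributeError: 'float' object has no attribute 'round'
```

```bash
sed -i "s/,s\['grip_force'\].round(1))/,round(s['grip_force'],1))/" h.py
python3 -c "
from h import *
feel(6)"
```

```text
t 9.2 bal [-24.2    0.16] z 164.42 Fbal [-0.1  -0.09] Fz -1.25 sd [0.37 0.35 0.26] op 13.3 25.7
```

Request:
{"api": "servo_tool", "payload": {"increments": [[[0.8, 0, 0, 0.1, 0], [0.8, 0, 0, 0.2, 0], [0.8, 0, 0, 0.3, 0]]]}}

```text
t: 9.5
tool_pos: [0.5281, -0.0535, 0.1614]
tool_rot: [0.2, 3.135, -0.0]
contact_force: [-0.2, -0.2, 0.3]
opening: 0.0134
grip_force: 25.8
```

```bash
python3 -c "
from h import *
feel(6)"
```

```text
t 9.8 bal [-24.11   0.17] z 161.46 Fbal [0.06 0.23] Fz 0.01 sd [0.46 0.31 0.55] op 13.6 25.8
```

Contact: Fz rose by 1.3 N at about z 162.5. I'll press a little more and slide.

Request:
{"api": "servo_tool", "payload": {"increments": [[[0.8, 0, 0, 0.1, 0], [0.8, -0.1, 0, 0.1, 0], [0.8, -0.2, 0, 0.1, 0], [0.8, -0.3, 0, 0.1, 0], [0.8, -0.4, 0, 0.1, 0]]]}}

```text
t: 10.3
tool_pos: [0.532, -0.054, 0.1603]
tool_rot: [-0.2, -3.135, 0.0]
contact_force: [-0.9, -0.0, 0.9]
opening: 0.0135
grip_force: 26.0
```

```bash
python3 -c "
from h import *
feel(6)"
```

```text
t 10.6 bal [-19.96   0.13] z 160.42 Fbal [-0.3  -0.24] Fz 0.68 sd [0.42 0.48 0.49] op 13.7 25.9
```

Request:
{"api": "servo_tool", "payload": {"increments": [[[0.8, -0.05, 0, 0, 0], [0.8, -0.1, 0, 0, 0], [0.8, -0.15, 0, 0, 0], [0.8, -0.2, 0, 0, 0]]]}}

```text
t: 11.0
tool_pos: [0.5338, -0.0542, 0.1602]
tool_rot: [-0.2, -3.135, -0.0]
contact_force: [-1.1, 0.2, -0.1]
opening: 0.0135
grip_force: 26.0
```

```bash
python3 -c "
from h import *
feel(6)"
```

```text
t 11.3 bal [-18.14   0.17] z 160.33 Fbal [-0.7  -0.16] Fz 0.81 sd [0.21 0.36 0.34] op 13.4 26.0
```

Request:
{"api": "servo_tool", "payload": {"increments": [[[0.8, -0.05, 0, 0, 0], [0.8, -0.1, 0, 0, 0], [0.8, -0.15, 0, 0, 0], [0.8, -0.2, 0, 0, 0]]]}}

```text
t: 11.7
tool_pos: [0.5359, -0.0545, 0.1603]
tool_rot: [-0.2, -3.135, -0.0]
contact_force: [-1.2, -0.3, 0.6]
opening: 0.0137
grip_force: 26.0
```

```bash
python3 -c "
from h import *
feel(6)"
```

```text
t 12.0 bal [-16.09   0.15] z 160.36 Fbal [-0.81 -0.1 ] Fz 0.54 sd [0.41 0.43 0.33] op 13.6 26.0
```

Request:
{"api": "servo_tool", "payload": {"increments": [[[0.8, -0.05, 0, 0, 0], [0.8, -0.1, 0, 0, 0], [0.8, -0.15, 0, 0, 0], [0.8, -0.2, 0, 0, 0]]]}}

```text
t: 12.4
tool_pos: [0.5379, -0.0547, 0.1603]
tool_rot: [-0.2, -3.135, -0.0]
contact_force: [-2.1, -0.0, 1.3]
opening: 0.0132
grip_force: 26.0
```

```bash
python3 -c "
from h import *
feel(6)"
```

```text
t 12.7 bal [-14.1    0.16] z 160.35 Fbal [-1.01 -0.48] Fz 1.07 sd [0.58 0.69 0.52] op 13.6 26.0
```

Request:
{"api": "servo_tool", "payload": {"increments": [[[0.8, -0.05, 0, 0, 0], [0.8, -0.1, 0, 0, 0], [0.8, -0.15, 0, 0, 0]]]}}

```text
t: 13.0
tool_pos: [0.5393, -0.0549, 0.1602]
tool_rot: [-0.2, -3.135, -0.0]
contact_force: [-2.4, 0.4, 1.2]
opening: 0.0137
grip_force: 26.0
```

```bash
python3 -c "
from h import *
feel(6)"
```

```text
t 13.3 bal [-12.63   0.16] z 160.34 Fbal [-0.77 -0.26] Fz 0.92 sd [0.26 0.78 0.57] op 13.4 26.0
```

Request:
{"api": "servo_tool", "payload": {"increments": [[[0.8, -0.05, 0, 0, 0], [0.8, -0.1, 0, 0, 0], [0.8, -0.15, 0, 0, 0]]]}}

```text
t: 13.6
tool_pos: [0.5408, -0.0551, 0.1602]
tool_rot: [-0.2, -3.135, -0.0]
contact_force: [-0.8, -0.3, 0.9]
opening: 0.0135
grip_force: 26.0
```

```bash
python3 -c "
from h import *
feel(6)"
```

```text
t 13.9 bal [-11.12   0.17] z 160.33 Fbal [-1.12 -0.29] Fz 1.07 sd [0.74 0.63 0.54] op 13.6 26.0
```

Request:
{"api": "servo_tool", "payload": {"increments": [[[0.8, -0.05, 0, 0, 0], [0.8, -0.1, 0, 0, 0], [0.8, -0.15, 0, 0, 0]]]}}

```text
t: 14.2
tool_pos: [0.5423, -0.0553, 0.1603]
tool_rot: [-0.2, -3.135, -0.0]
contact_force: [-2.4, -0.4, 0.8]
opening: 0.0131
grip_force: 26.0
```

```bash
python3 -c "
from h import *
feel(6)"
```

```text
t 14.5 bal [-9.62  0.16] z 160.34 Fbal [-0.84 -0.5 ] Fz 1.03 sd [0.25 0.54 0.28] op 13.7 26.0
```

Request:
{"api": "servo_tool", "payload": {"increments": [[[0.8, -0.05, 0, 0, 0], [0.8, -0.1, 0, 0, 0], [0.8, -0.15, 0, 0, 0]]]}}

```text
t: 14.8
tool_pos: [0.5438, -0.0555, 0.1602]
tool_rot: [-0.2, -3.135, -0.0]
contact_force: [-1.8, -0.2, 0.7]
opening: 0.0134
grip_force: 26.0
```

```bash
python3 -c "
from h import *
feel(6)"
```

```text
t 15.1 bal [-8.14  0.15] z 160.33 Fbal [-0.61 -0.49] Fz 0.8 sd [0.44 0.59 0.42] op 13.2 26.0
```

Request:
{"api": "servo_tool", "payload": {"increments": [[[0.8, -0.05, 0, 0, 0], [0.8, -0.1, 0, 0, 0], [0.8, -0.15, 0, 0, 0]]]}}

```text
t: 15.4
tool_pos: [0.5453, -0.0557, 0.1603]
tool_rot: [-0.2, -3.135, 0.0]
contact_force: [-1.5, -0.9, 1.3]
opening: 0.0134
grip_force: 26.0
```

```bash
python3 -c "
from h import *
feel(6)"
```

```text
t 15.7 bal [-6.62  0.14] z 160.34 Fbal [-0.71 -0.45] Fz 1.1 sd [0.5  0.52 0.39] op 13.2 26.0
```

Request:
{"api": "servo_tool", "payload": {"increments": [[[0.8, -0.05, 0, 0, 0], [0.8, -0.1, 0, 0, 0], [0.8, -0.15, 0, 0, 0]]]}}

```text
t: 16.0
tool_pos: [0.547, -0.0559, 0.1603]
tool_rot: [0.2, 3.135, 0.0]
contact_force: [-1.3, -1.4, 0.9]
opening: 0.0135
grip_force: 26.0
```

```bash
python3 -c "
from h import *
feel(6)"
```

```text
t 16.3 bal [-4.91  0.2 ] z 160.46 Fbal [-0.3  -0.42] Fz 0.8 sd [0.17 0.27 0.39] op 13.5 26.0
```

Request:
{"api": "servo_tool", "payload": {"increments": [[[0.8, -0.05, 0, 0, 0], [0.8, -0.1, 0, 0, 0]]]}}

```text
t: 16.5
tool_pos: [0.5479, -0.056, 0.1603]
tool_rot: [0.2, 3.135, 0.0]
contact_force: [0.6, 0.8, 1.0]
opening: 0.0134
grip_force: 26.0
```

```bash
python3 -c "
from h import *
feel(6)"
```

```text
t 16.8 bal [-3.97  0.19] z 160.37 Fbal [0.96 0.01] Fz 0.3 sd [0.52 0.7  0.44] op 13.4 26.0
```

Request:
{"api": "servo_tool", "payload": {"increments": [[[0.8, -0.05, 0, 0, 0], [0.8, -0.05, 0, 0, 0]]]}}

```text
t: 17.0
tool_pos: [0.5484, -0.0561, 0.1603]
tool_rot: [0.2, 3.135, 0.0]
contact_force: [1.6, 0.0, 0.5]
opening: 0.0137
grip_force: 26.0
```

```bash
python3 -c "
from h import *
feel(6)"
```

```text
t 17.3 bal [-3.63  0.18] z 160.33 Fbal [ 1.91 -0.3 ] Fz 0.15 sd [0.8  0.32 0.37] op 13.6 26.0
```

Request:
{"api": "servo_tool", "payload": {"increments": [[[0.8, -0.06, 0, 0, 0], [0.8, -0.06, 0, 0, 0]]]}}

```text
t: 17.5
tool_pos: [0.5488, -0.0561, 0.1601]
tool_rot: [-0.2, -3.135, -0.0]
contact_force: [2.6, -1.0, -1.0]
opening: 0.0133
grip_force: 25.8
```

```bash
python3 -c "
from h import *
feel(6)"
```

```text
t 17.8 bal [-3.19  0.17] z 160.15 Fbal [ 0.89 -0.33] Fz -0.86 sd [0.29 0.81 0.31] op 13.3 25.8
```

Fz has almost returned to the free-hanging value, so the eye is entering the notch. Another small step.

Request:
{"api": "servo_tool", "payload": {"increments": [[[0.8, -0.06, 0, 0, 0], [0.8, -0.06, 0, 0, 0]]]}}

```text
t: 18.0
tool_pos: [0.5491, -0.0561, 0.1599]
tool_rot: [-0.2, -3.134, -0.0]
contact_force: [0.5, 0.1, -1.5]
opening: 0.0133
grip_force: 25.8
```

```bash
python3 -c "
from h import *
feel(6)"
```

```text
t 18.3 bal [-2.88  0.2 ] z 159.98 Fbal [ 0.22 -0.04] Fz -1.33 sd [0.37 0.24 0.5 ] op 13.4 25.7
```

Unloaded and centred in the notch. Lowering.

Request:
{"api": "servo_tool", "payload": {"increments": [[[0.8, -0.02, 0, 0.1, 0], [0.8, -0.02, 0, 0.2, 0], [0.8, -0.02, 0, 0.3, 0]]]}}

```text
t: 18.6
tool_pos: [0.5496, -0.0562, 0.1571]
tool_rot: [-0.2, -3.135, -0.0]
contact_force: [0.1, -0.6, -0.9]
opening: 0.0134
grip_force: 25.7
```

```bash
python3 -c "
from h import *
feel(6)"
```

```text
t 18.9 bal [-2.4   0.17] z 157.16 Fbal [-0.2   0.02] Fz -1.53 sd [0.63 0.32 0.2 ] op 13.2 25.7
```

Request:
{"api": "servo_tool", "payload": {"increments": [[[0.8, 0, 0, 0.1, 0], [0.8, 0, 0, 0.2, 0], [0.8, 0, 0, 0.3, 0]]]}}

```text
t: 19.2
tool_pos: [0.5499, -0.0562, 0.1545]
tool_rot: [0.2, 3.135, 0.0]
contact_force: [-0.1, 0.7, 0.1]
opening: 0.0134
grip_force: 25.8
```

```bash
python3 -c "
from h import *
feel(6)"
```

```text
t 19.5 bal [-2.18  0.16] z 154.49 Fbal [0.22 0.05] Fz 0.03 sd [0.27 0.59 0.46] op 13.4 25.8
```

The arm carries the full weight at notch depth. Releasing gently.

Request:
{"api": "servo_tool", "payload": {"increments": [[[1.4, 0, 0, 0, 0], [1.6, 0, 0, 0, 0], [2, 0, 0, 0, 0], [2.5, 0, 0, 0, 0], [3, 0, 0, 0, 0]]]}}

```text
t: 20.0
tool_pos: [0.5497, -0.0562, 0.1543]
tool_rot: [-0.2, -3.135, 0.0]
contact_force: [0.2, -0.7, 0.1]
opening: 0.0295
grip_force: 0.0
```

Request:
{"api": "servo_tool", "payload": {"increments": [[[3, 0, 0, 0, 0], [3, 0, 0, 0, 0], [3, 0, 0, 0, 0]]]}}

```text
t: 20.3
tool_pos: [0.5497, -0.0563, 0.1543]
tool_rot: [0.2, 3.135, -0.0]
contact_force: [-0.6, 0.0, 0.7]
opening: 0.0302
grip_force: 0.0
```

```bash
python3 -c "
from h import *
feel(4)"
```

```text
t 20.5 bal [-2.33  0.17] z 154.3 Fbal [-0.12 -0.01] Fz 0.07 sd [0.69 0.43 0.34] op 29.7 0.0
```

Request:
{"api": "servo_tool", "payload": {"increments": [[[3, 0, 0, -1, 0], [3, 0, 0, -3, 0], [3, 0, 0, -6, 0], [3, 0, 0, -10, 0], [3, 0, 0, -13, 0]]]}}

```text
t: 21.0
tool_pos: [0.5501, -0.0563, 0.2878]
tool_rot: [0.2, 3.132, -0.001]
contact_force: [0.5, -0.1, -0.3]
opening: 0.0299
grip_force: 0.0
```

```bash
python3 -c "
from h import *
go(.552+.092*.992,-.0567-.092*.127,.28,82.7)"
```

```text
t 21.0 pos [550.1 -56.3 287.8] az 82.7 tilt 0.17 F [ 0.53 -0.14 -0.3 ] op 29.9 inc [-9.39 -0.01  0.8 ] turn -0.0
```

Request:
{"api": "servo_tool", "payload": {"increments": [[[0, -3, 0, 0, 0], [0, -6, 0, 0, 0], [0, -9.4, 0, 0, 0], [0, -9.4, 0, 0, 0], [0, -9.4, 0, 0, 0]]]}}

```text
t: 21.5
tool_pos: [0.643, -0.0682, 0.2843]
tool_rot: [-0.2, -3.134, -0.0]
contact_force: [-0.6, 0.1, 0.8]
opening: -0.0
grip_force: 0.0
```

```bash
python3 - <<'E'
from h import *
feel(2)
T=grab('top');S=grab('side')
cv2.imwrite('pics/c.png',np.hstack([cv2.resize(d['img'][v:v+70,u:u+70],(400,400),interpolation=cv2.INTER_CUBIC) for d,u,v in((T,315,160),(S,300,190))])[:,:,::-1])
yaw=np.radians(-7.3);R=np.array([[np.cos(yaw),-np.sin(yaw)],[np.sin(yaw),np.cos(yaw)]])
for d,u,v in((T,315,160),(S,300,190)):
  for b in((-2.3,0,160),(-2.3,0,70),(52,0,200)):
    w=np.r_[R@np.array(b[:2])/1000+[.552,-.0567],b[2]/1000]
    print(b,(np.subtract(proj(d,w),(u,v))*400/70).round())
E
```

```text
t 21.6 bal [91.2  0.2] z 284.72 Fbal [-0.18 -0.13] Fz 0.77 sd [0.18 0.2  0.01] op -0.2 0.0
(-2.3, 0, 160) [196. 202.]
(-2.3, 0, 70) [187. 284.]
(52, 0, 200) [239. 109.]
(-2.3, 0, 160) [255. 167.]
(-2.3, 0, 70) [241. 255.]
(52, 0, 200) [356.  82.]
```

View pics/c.png

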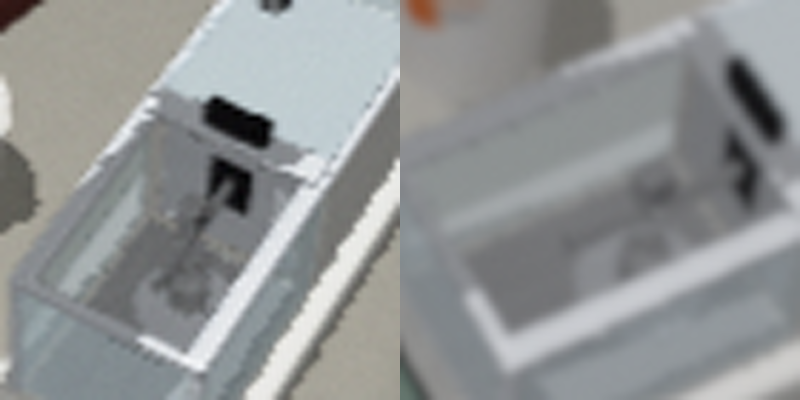

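The sinker hangs upright in the chamber as predicted: tab at about (193,208), bob at about (187,288) in the left pane. The grip is at (237,120). Now I'll lower the closed fingers behind the grip and push.

Request:
{"api": "servo_tool", "payload": {"increments": [[[0, 0, 0, 3, 0], [0, 0, 0, 6, 0], [0, 0, 0, 8, 0], [0, 0, 0, 8, 0]]]}}

```text
t: 22.1
tool_pos: [0.6402, -0.0676, 0.2005]
tool_rot: [-0.2, -3.128, -0.002]
contact_force: [0.1, -0.2, -0.7]
opening: -0.0
grip_force: 0.0
```

Request:
{"api": "servo_tool", "payload": {"increments": [[[0, 0.5, 0, 0, 0], [0, 1, 0, 0, 0], [0, 1.5, 0, 0, 0], [0, 2, 0, 0, 0], [0, 2.5, 0, 0, 0]]]}}

```text
t: 22.6
tool_pos: [0.6182, -0.065, 0.2053]
tool_rot: [0.2, 3.133, -0.0]
contact_force: [1.1, -0.1, 1.5]
opening: -0.0
grip_force: 0.7
```

```bash
python3 -c "
from h import *
feel(5)"
```

```text
t 22.85 bal [66.42  0.16] z 204.69 Fbal [ 0.13 -0.32] Fz 0.5 sd [0.72 0.3  0.52] op 0.3 0.0
```

Request:
{"api": "servo_tool", "payload": {"increments": [[[0, 0.5, 0, 0, 0], [0, 1.2, 0, 0, 0], [0, 2, 0, 0, 0], [0, 3, 0, 0, 0], [0, 4, 0, 0, 0]]]}}

```text
t: 23.35
tool_pos: [0.5776, -0.0596, 0.2043]
tool_rot: [0.2, 3.135, 0.001]
contact_force: [1.4, 1.0, 0.3]
opening: -0.0003
grip_force: 0.9
```

Request:
{"api": "servo_tool", "payload": {"increments": [[[0, 1, 0, 0, 0], [0, 2, 0, 0, 0], [0, 3, 0, 0, 0], [0, 4, 0, 0, 0], [0, 5, 0, 0, 0]]]}}

```text
t: 23.85
tool_pos: [0.5281, -0.0535, 0.2044]
tool_rot: [0.2, 3.135, -0.0]
contact_force: [1.9, 1.9, -0.6]
opening: -0.0001
grip_force: 0.9
```

Request:
{"api": "servo_tool", "payload": {"increments": [[[0, 1, 0, 0, 0], [0, 2, 0, 0, 0], [0, 3, 0, 0, 0], [0, 4, 0, 0, 0], [0, 4.5, 0, 0, 0]]]}}

```text
t: 24.35
tool_pos: [0.4833, -0.0478, 0.2043]
tool_rot: [-0.2, -3.135, 0.0]
contact_force: [1.6, 0.9, 0.1]
opening: -0.0004
grip_force: 0.7
```

```bash
python3 - <<'E'
from h import *
feel(5)
T=grab('top')
g=T['img'].max(2)[140:260,255:400]
S=grab('side');cv2.imwrite('pics/d.png',T['img'][:,:,::-1]);cv2.imwrite('pics/e.png',S['img'][:,:,::-1])
E
```

```text
t 24.6 bal [-6.901e+01  1.000e-02] z 204.11 Fbal [0.3  0.34] Fz 0.15 sd [0.33 0.4  0.61] op -0.0 0.0
```

Contact at about 1.5 N while moving, so the glass follows. Now slowly towards the stop.

Request:
{"api": "servo_tool", "payload": {"increments": [[[0, 0.5, 0, 0, 0], [0, 1, 0, 0, 0], [0, 1.4, 0, 0, 0], [0, 1.7, 0, 0, 0], [0, 2, 0, 0, 0]]]}}

```text
t: 25.2
tool_pos: [0.4641, -0.0452, 0.2042]
tool_rot: [0.2, 3.135, 0.0]
contact_force: [1.2, -0.3, -0.6]
opening: 0.0004
grip_force: 0.7
```

Request:
{"api": "servo_tool", "payload": {"increments": [[[0, 0.1, 0, 0, 0], [0, 0.2, 0, 0, 0]]]}}

```text
t: 25.4
tool_pos: [0.4623, -0.045, 0.2043]
tool_rot: [0.2, 3.135, 0.0]
contact_force: [2.0, -0.9, -1.0]
opening: 0.0003
grip_force: 0.6
```

```bash
python3 -c "
from h import *
feel(4)"
```

```text
t 25.6 bal [-90.5    0.18] z 204.33 Fbal [-0.01 -0.04] Fz -0.06 sd [0.47 0.31 0.29] op -0.0 0.0
```

Request:
{"api": "servo_tool", "payload": {"increments": [[[0, 0.1, 0, 0, 0], [0, 0.2, 0, 0, 0]]]}}

```text
t: 25.8
tool_pos: [0.4605, -0.0448, 0.2043]
tool_rot: [0.2, 3.135, -0.0]
contact_force: [2.4, -0.0, 0.6]
opening: 0.0002
grip_force: 0.6
```

```bash
python3 -c "
from h import *
feel(4)"
```

```text
t 26.0 bal [-92.36   0.16] z 204.35 Fbal [ 0.76 -0.24] Fz -0.44 sd [0.21 0.2  0.61] op -0.2 0.4
```

Request:
{"api": "servo_tool", "payload": {"increments": [[[0, 0.1, 0, 0, 0], [0, 0.15, 0, 0, 0]]]}}

```text
t: 26.2
tool_pos: [0.459, -0.0446, 0.2044]
tool_rot: [0.2, 3.135, 0.0]
contact_force: [0.5, 0.4, -0.5]
opening: 0.0001
grip_force: 0.6
```

```bash
python3 -c "
from h import *
feel(4)"
```

```text
t 26.4 bal [-93.88   0.19] z 204.34 Fbal [1.07 0.01] Fz -0.37 sd [0.46 0.35 0.81] op 0.0 0.4
```

Request:
{"api": "servo_tool", "payload": {"increments": [[[0, 0.1, 0, 0, 0], [0, 0.15, 0, 0, 0]]]}}

```text
t: 26.6
tool_pos: [0.4575, -0.0444, 0.2043]
tool_rot: [0.2, 3.135, 0.0]
contact_force: [1.8, -0.6, -0.3]
opening: -0.0
grip_force: 0.6
```

```bash
python3 -c "
from h import *
feel(4)"
```

```text
t 26.8 bal [-95.4   0.2] z 204.34 Fbal [1.46 0.57] Fz 0.73 sd [0.14 0.54 0.56] op -0.1 0.4
```

Request:
{"api": "servo_tool", "payload": {"increments": [[[0, 0.1, 0, 0, 0], [0, 0.15, 0, 0, 0]]]}}

```text
t: 27.0
tool_pos: [0.4567, -0.0443, 0.2044]
tool_rot: [0.2, 3.133, -0.0]
contact_force: [6.4, 0.8, -3.1]
opening: 0.0001
grip_force: 3.1
```

```bash
python3 -c "
from h import *
feel(4)"
```

```text
t 27.2 bal [-96.1    0.19] z 204.4 Fbal [ 5.12 -0.01] Fz -2.67 sd [0.28 0.46 0.24] op 0.0 2.6
```

Stop felt (5 N), so the glass is shut. Backing off and rising.

Request:
{"api": "servo_tool", "payload": {"increments": [[[0, -0.3, 0, 0, 0], [0, -1, 0, 0, 0], [0, -1.5, 0, 0, 0], [0, -1.5, 0, -3, 0], [0, -1.5, 0, -7, 0]]]}}

```text
t: 27.7
tool_pos: [0.4696, -0.0458, 0.2721]
tool_rot: [-0.2, -3.128, -0.002]
contact_force: [0.7, 0.5, 1.1]
opening: -0.0
grip_force: 0.0
```

Request:
{"api": "servo_tool", "payload": {"increments": [[[0, 0, 5, -3, 0], [0, 0, 10, -6, 0], [0, 0, 15, -6, 0], [0, 0, 19, -6, 0], [0, 0, 19, -6, 0]]]}}

```text
t: 28.2
tool_pos: [0.4952, 0.1468, 0.3348]
tool_rot: [-0.19, -3.136, -0.002]
contact_force: [0.2, -0.1, -0.3]
opening: -0.0001
grip_force: 0.0
```

```bash
python3 - <<'E'
from h import *
feel(3)
yaw=np.radians(-7.3);R=np.array([[np.cos(yaw),-np.sin(yaw)],[np.sin(yaw),np.cos(yaw)]])
for n in('top','side'):
    d=grab(n,n+'_end.png'); w=np.r_[R@np.array([-.110,0])+[.552,-.0567],.19]
    u,v=map(int,proj(d,w)); m=(d['img'][v-14:v+14,u-14:u+14].max(2)<60).astype(np.uint8)
    k,l,st,c=cv2.connectedComponentsWithStats(m)
    for i in range(1,k):
        if st[i,4]>8:
            q=onz(d,*(c[i]+[u-14,v-14]),.19); print(n,st[i,4],(R.T@(q[:2]-[.552,-.0567])*1000).round(1))
E
```

```text
t 28.35 bal [-81.93 191.61] z 334.03 Fbal [0.04 0.05] Fz 0.25 sd [0.44 0.46 0.39] op 0.2 0.0
top 53 [-113.6    1.5]
side 31 [-113.5   -0.9]
```

```bash
python3 -c "
from h import *
print(ctrl.finish_job())"
```

```text
the job is handed in; nothing more can be done
None
```

The sinker was released in the notch (upright in the picture taken before the glass was closed, not re-checked after), the top glass is pushed to its stop, the arm is clear, and the job was handed in at about 28 s; no verdict was returned.

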